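Close up the label printer's service panel and hold it home

ROBOT

A 6-joint arm with a two-finger parallel gripper is mounted at the origin on a cart in front of the work surface, level with it; the furniture and walls round the work are solid. World frame = base frame: x ahead of the robot, y to its left, z up, the work surface at z = 0. Lengths are in m, angles in rad, forces in N, time in s.
With the tool pointing down it reaches from about 0.35 to 0.85 m from the base axis. Payload 8.1 kg.
Tool frame: the origin (TCP) lies on the centre line of the jaws, within the pads' length; the fingertips stand 19 mm ahead of it and the grasp point (between the pads) is the TCP; x points along the fingers, z is the direction in which the jaws open and shut, and the axes are right-handed (so a half turn about x gives the same grasp; the last joint's range is limited). The gripper opens to 93 mm and grips with 3 to 60 N. Pads are 15 mm wide; open, the fingers measure 128 mm over their backs; the gripper's body (75 mm by 188 mm) begins 65 mm behind the grasp point.
Start: joints at [1.206, 0.13, 1.488, -0, 1.523, -0.085], TCP at [0.166, 0.577, 0.21] pointing down, gripper open.
Joint ranges: [-2.96, 2.96], [-0.89, 2.26], [0.02, 2.5], [-1.34, 4.48], [0, 2.73], [-2.66, 2.66]. Speed limits (rad/s): [2.39, 2.39, 2.79, 3.14, 3.14, 3.14].

INTERFACE

Orientations are given as a unit quaternion [x, y, z, w].
In Python, from workcell import robot, vision, models gives the robot as it stands.
- The arm moves only by the tool send_rows, never from a script. Its argument "steps" is a list of rows, each a list of 3 entries, a list of its own where there are three numbers: the closure, from -1 (fully open) to 1 (shut), then the shift along the world's x, y, z in units of 1 m (1.0 is 1 m), then the turn about the world's z in units of 30 degrees (1.0 is 30 degrees). In form: [[grip, [dx, dy, dz], yaw], ...]. A call has exactly 8 rows; each row is the pose to reach, as a shift and turn from the pose measured when the call began; what a row does not reach only later rows make up. A row lasts 1/8 s, in which the tool goes at most 62.5 mm and 10.7 degrees, less where a joint would pass 70% of its speed; a pose out of reach is approached as far as the arm can. A call with a number of a shift or a turn outside -1 to 1 is refused whole. A call with a gripper value outside its range is refused whole. The fingers move at their own pace and stop on an object; "squeeze" is the grip in N (left out, the last holds). Time passes only in rows, so rows that repeat a pose let the fingers close, or fill a call up. It gives the time, the measured TCP pose, the force and the opening at its end, in the units of the state.
- robot.read_state(): the state, without advancing time (a new reading comes with each control period).
- vision.read_camera(name): name is "scene" or "side" or "wrist"; returns a dict with "color" (420x560x3 uint8, blue, green, red), "fx", "fy", "cx", "cy" (pixels), "pose" (4x4, takes a point from camera to world coordinates); the wrist camera has in their place "T_tool_cam" (4x4, takes a point from camera to tool coordinates, whose origin is the TCP and whose axes are the tool frame's). Camera axes: x right, y down, z forward; pixel columns grow to the right and rows downward; lengths in m; the calibration is good to about 2 mm. A picture is of the moment at which its call begins: read the wrist's pose just before it. There is no depth.
- robot.hand_in(): hands the job in, once; it reports no verdict.
Trained networks look in the newest picture that a camera, given by its name, has taken for a name from the list of things; names that differ only in an ending like _2 or _b are one class to them, and where a whole thing is asked for, a point or a joint stands for the part that bears it (a point fixed in the world has none). Each returns a list of dicts, best first, with "conf" (0 to 1); they miss things now and then, are a little off and sometimes report something else, mostly with a low value. They report only what shows in the picture. A call takes as long as a camera call.
- models.recognise(camera, label): "extent" ([centre column, centre row, width, height] as shares, 0 to 1, of the picture: columns of its width, rows of its height, round what is visible of it).
The state is a dict: "time": time; "q": joint angles; "qd": joint speeds; "tau": joint torques, N m; "ee_pos": TCP position; "tool_rot": TCP orientation; "force": force on the tool from outside, world axes, zero at the start; "torque": the same for the moment, N m; "finger_gap": opening from 0.0 (shut) to 1.0 (fully open).
Only numpy, scipy, OpenCV 4.12 (cv2) and the standard library are available. Lean on these libraries where they do the work, as an engineer would, in place of code of your own. Each camera call takes 0.05 s, during which the arm holds its last target.

TASK

The label printer's service panel is standing up on its springs. First pull the sliding stop bolt all the way out to its stop, so that it no longer props the panel, and leave it out; then turn the quarter-turn fastener on the panel until its slot line aligns with the two index lines beside it; then press the panel flat against the printer's frame and keep pressing: the program finishes while the robot still holds the panel down, without letting go. Do not disturb the stapler, ribbon spool and tape roll standing around the printer.

Things in the scene. Friction and masses are not known exactly. Their poses are not given: they have to be found in the camera images.
- printer: White counter-top label printer, fixed to the counter, 180 (x) x 230 (y) x 64 mm tall. Origin: centre of its underside, on the counter. Its x axis points from the label-outlet face to the back, y to its left, z up. On its flat top (the frame, 64 mm up) lies the grey service panel, 124 x 124 x 5 mm, centred at x 0, y -20 mm; sprung, its upper face stands 79 mm above the counter and 69 mm when flat on the frame.
- panel (a joint): Downward travel of the service panel, m: 0 = standing up 10 mm off the frame, 0.010 = pressed flat on the frame (end stop). Springs push it up with about 3 N at the top to 8 N at the bottom, so it rises again when let go. The bolt's nose stops it at about 0.003 while the bolt is in; a fastener out of line stops it at about 0.004.
- cover: The plate of the service panel with the fastener on it: grey, 124 x 124 x 5 mm, moves straight up and down with joint panel. Origin: centre of the plate's underside; axes as the printer's. Two black index lines, 18 mm long, beside the fastener's round collar lie along the x axis.
- press_spot (a point): A bare flat place on the panel's upper face, 43 mm from the fastener's axis towards the label-outlet face of the printer, 19 mm in from the panel's edge. The axes are as the printer's. Any other place on the panel or fastener may be pressed too.
- fastener (a joint): Angle of the quarter-turn fastener, rad: 0 = its wing and slot line aligned with the index lines (the printer's x axis), grows clockwise seen from above; starts between 0.8 and 1.45, so it is turned anticlockwise. Stops at -0.5 and 1.65, none at 0; it stays where it is left (about 0.04 N m of friction).
- fastener_top (a point): Centre of the top of the fastener's upright steel wing, on its turning axis. The wing is 40 mm long, 12 mm thick and stands 25 mm above a round collar, 44 mm across, whose top is 4 mm above the panel. The x axis lies along the wing and turns with it; the black slot line on top runs along the wing.
- stop_bolt (a joint): How far the stop bolt is pulled out, m: 0 = in (nose under the panel's edge), 0.025 = its stop, sliding along the printer's +y. It takes about 4 N of friction and up to 1.5 N of spring to pull, and friction holds it where it is left. The nose clears the panel from about 0.012.
- bolt_tab (a point): Grip point on the dark upright tab of the stop bolt, in the middle of the tab, 7.5 mm below its top. The tab is 34 mm wide (along the printer's x), 8 mm thick (along y, the sliding direction) and its top is 111 mm above the counter; it stands 70 mm from the printer's middle on its +y side when the bolt is in. Axes as the printer's.
- stapler: Desk stapler, 34 x 131 x 41 mm, loose, beside the printer on its -y side; origin under its middle. Leave alone.
- ribbon_spool: Ribbon spool standing flat, 59 mm across, 26 mm tall, loose, behind the printer; origin under its middle. Leave alone.
- tape_roll: Roll of brown tape lying flat, 90 mm across, 48 mm tall, loose, in front of the printer near its +y corner; origin under its middle. Leave alone.

How it is judged:
On the way, in this order (a step that is already met when the one before it is completed fails the run):
1. the stop bolt is pulled out to its stop (at least 21 of 25 mm) (value of joint stop_bolt above 0.021 m), for 0.2 s.
2. the fastener is turned until its slot is within 0.2 rad of the index lines, the bolt still out (value of joint stop_bolt above 0.021 m and value of joint fastener between -0.2 and 0.2 rad), for 0.2 s.
At the end, for the whole second after the job is handed in: The program has ended with the fingers still pressing the panel (more than 3 N), the panel within 1.5 mm of flat on the frame, the fastener's slot within 0.2 rad of the index lines and the stop bolt out at least 21 of its 25 mm (all of step 2 and value of joint panel above 0.0085 m and contact force between the fingers and cover above 3 N); the arm keeps its last pose, push and grip.
It fails at once if the stapler is moved by more than 30 mm (distance of stapler from where it was at the start of the episode above 0.03 m).
It fails at once if the ribbon spool is moved by more than 30 mm (distance of ribbon_spool from where it was at the start of the episode above 0.03 m).
It fails at once if the tape roll is moved by more than 30 mm (distance of tape_roll from where it was at the start of the episode above 0.03 m).
It also fails if it takes over 53 s, if anything falls off the work surface, if the arm or the gripper's body presses on something with over 40 N, if the wrist force passes 120 N, or if a joint passes its speed limit or range.

## Working session

There is one attempt and no reset: what is moved stays moved. The work goes in short steps, Python scripts to look and compute and a tool call to move; the robot and the scene stay as the last step left them, time stands still between calls to the robot, and variables do not carry over. Pictures are saved under pics/ and viewed, and the job is handed in when it is done.

Besides the shell and the picture viewer there is one more tool, called after "Request:" by a JSON object that holds its "name" and its "arguments". send_rows: Moves the arm, as the interface text tells. Its arguments: {"type":"object","properties":{"steps":{"type":"array"},"squeeze":{"type":"number"}},"required":["steps"]}

```bash
mkdir -p pics
cat > h.py <<'E'
import numpy as np, cv2
from workcell import robot, vision, models
from scipy.spatial.transform import Rotation as R
def cam(n):
    s=robot.read_state(); c=vision.read_camera(n)
    if n=="wrist":
        T=np.eye(4); T[:3,:3]=R.from_quat(s["tool_rot"]).as_matrix(); T[:3,3]=s["ee_pos"]
        c["pose"]=T@np.array(c["T_tool_cam"])
    c["pose"]=np.array(c["pose"]); return c
def px2z(c,u,v,z):
    d=c["pose"][:3,:3]@np.array([(u-c["cx"])/c["fx"],(v-c["cy"])/c["fy"],1]); o=c["pose"][:3,3]
    return o+d*(z-o[2])/d[2]
def proj(c,p):
    q=c["pose"][:3,:3].T@(np.asarray(p)-c["pose"][:3,3]); return np.array([c["fx"]*q[0]/q[2]+c["cx"],c["fy"]*q[1]/q[2]+c["cy"]])
E
python3 - <<'E'
from h import *
s=robot.read_state(); print(s)
for n in ["scene","side","wrist"]:
    c=cam(n); cv2.imwrite(f"pics/{n}0.png",c["color"]); print(n,c["pose"].round(3).tolist(),c["fx"],c["cx"],c["cy"])
    for l in ["printer","cover","fastener_top","bolt_tab","stapler","ribbon_spool","tape_roll"]:
        print(l,[(round(d["conf"],2),(np.array(d["extent"])*[560,420,560,420]).round(1).tolist()) for d in models.recognise(n,l)[:2]])
E
```

```text
{'time': 0.0, 'q': array([ 1.20558706e+00,  1.31138809e-01,  1.48928162e+00,  3.26792971e-05,
        1.52301984e+00, -8.54280725e-02]), 'qd': array([ 6.20143229e-04, -7.42944399e-04,  1.02430166e-03, -9.69144605e-04,
        2.37928984e-03, -1.49035620e-05]), 'tau': array([ 1.63565004e-03, -5.59823370e+01, -4.91773117e+01,  7.72315124e-02,
        3.50134692e-02, -4.94427854e-05]), 'ee_pos': array([0.16545719, 0.57611855, 0.20929955]), 'tool_rot': array([-0.42573486,  0.56539267,  0.42506035,  0.56427356]), 'force': array([0.62552152, 0.05416472, 0.26772031]), 'torque': array([ 0.01366469, -0.01442329, -0.0148993 ]), 'finger_gap': 0.9999739710383722}
scene [[0.623, -0.452, 0.638, 0.001], [-0.782, -0.377, 0.496, -0.442], [0.016, -0.808, -0.588, 0.612], [0.0, 0.0, 0.0, 1.0]] 420.14092602066347 275.2097974286028 205.98638930115192
printer [(0.59, [251.3, 211.6, 123.8, 78.4])]
cover [(0.96, [261.2, 196.9, 67.2, 42.3])]
fastener_top [(0.55, [262.5, 195.9, 18.7, 18.4])]
bolt_tab [(0.56, [225.1, 184.8, 8.2, 24.7])]
stapler []
ribbon_spool [(0.45, [287.3, 182.6, 14.4, 4.6])]
tape_roll []
si
[... 174 characters left out ...]
22
printer [(0.58, [288.6, 258.2, 122.5, 104.6]), (0.53, [283.7, 228.4, 77.4, 47.9])]
cover [(0.56, [284.9, 228.5, 74.3, 47.8])]
fastener_top [(0.62, [282.9, 222.9, 23.7, 21.7]), (0.6, [292.8, 251.2, 19.3, 26.0])]
bolt_tab [(0.85, [291.6, 252.1, 26.1, 25.2])]
stapler [(0.65, [263.8, 206.4, 55.8, 10.3])]
ribbon_spool [(0.72, [211.2, 262.6, 35.8, 28.6]), (0.49, [292.6, 251.2, 19.2, 27.2])]
tape_roll [(0.66, [381.0, 276.9, 54.9, 48.9])]
wrist [[0.276, 0.922, 0.272, 0.089], [0.961, -0.265, -0.078, 0.598], [-0.0, 0.283, -0.959, 0.385], [0.0, 0.0, 0.0, 1.0]] 323.0391547775779 280.5047628943231 208.1411300058233
printer []
cover []
fastener_top []
bolt_tab []
stapler []
ribbon_spool []
tape_roll []
```

Run:
```python
import cv2,numpy as np
a=cv2.imread("pics/scene0.png")[130:280,160:360]; b=cv2.imread("pics/side0.png")[170:340,180:430]
cv2.imwrite("pics/sc.png",cv2.resize(a,None,fx=4,fy=4,interpolation=2)); cv2.imwrite("pics/si.png",cv2.resize(b,None,fx=3.2,fy=3.2,interpolation=2))
```

```text
(no output)
```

View pics/sc.png

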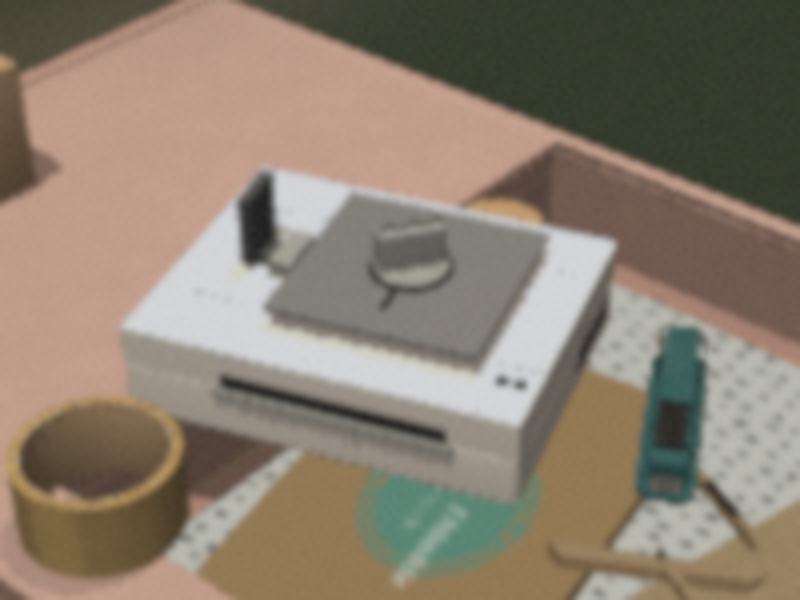

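View pics/si.png

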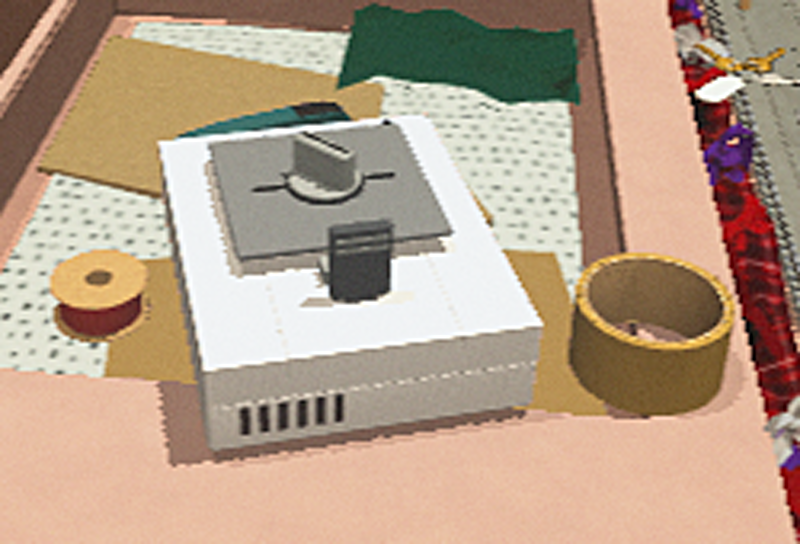

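View pics/side0.png

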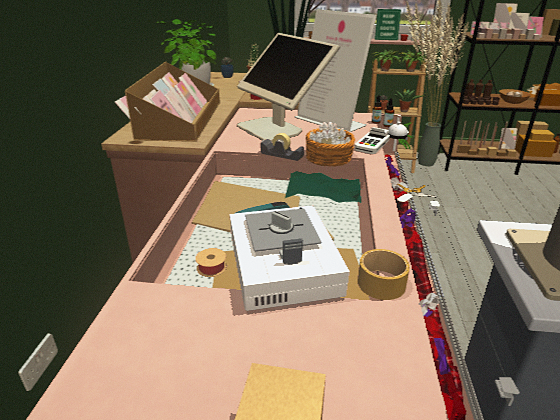

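View pics/scene0.png

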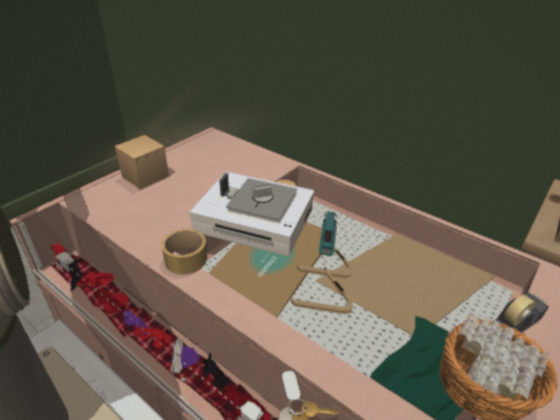

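```bash
cat > fit.py <<'E'
from h import *
from scipy.optimize import least_squares
cs={n:cam(n) for n in ["scene","side"]}
K=[[.09,-.115,.064],[-.09,-.115,.064],[-.09,.115,.064],[.09,.115,.064]]
obs={"side":[(230,214.4),(312.8,206.6),(349.7,271.6),(243.4,285.6)],"scene":[(314.3,190),(290.5,236.3),(190.5,212.5),(226.25,172)]}
def W(p,k): return R.from_euler("z",p[2]).apply(k)+[p[0],p[1],p[3]]
for ns in (["side"],["scene"],["side","scene"]):
  for fz in (0,1):
    f=lambda p:np.concatenate([proj(cs[n],W([*p[:3],p[3]*fz],k))-o for n in ns for k,o in zip(K,obs[n])])
    r=least_squares(f,[.5,.3,.1,0]); print(ns,r.x.round(4),r.cost.round(2)); 
print(r.fun.round(1))
p=least_squares(lambda p:np.concatenate([proj(cs[n],W([*p,0],k))-o for n in cs for k,o in zip(K,obs[n])]),[.5,.3,.1]).x
for m,k in dict(tab=[0,.07,.1035],fast=[0,-.02,.108],press=[-.043,-.02,.079]).items(): print(m,W([*p,0],k).round(4),[proj(cs[n],W([*p,0],k)).round(1) for n in cs])
c=cs["side"]
# wing slot ends (si px)
for a,b in [((297,135),(352,160))]:
    P=[px2z(c,u/3.2+180,v/3.2+170,.108) for u,v in (a,b)]; d=P[1]-P[0]; print("wing",P,np.hypot(*d[:2]),"ang rel printer",np.arctan2(d[1],d[0])-p[2])
for nm,z,q in [("stap",.04,(263.8,206.4)),("spool",.013,(211,262.6)),("tape",.024,(381,277))]: print(nm,px2z(c,*q,z).round(3))
E
python3 fit.py
```

```text
['side'] [0.5824 0.0702 0.3188 0.    ] 1.23
['side'] [ 0.5829  0.0653  0.319  -0.0038] 0.75
['scene'] [0.5819 0.0681 0.326  0.    ] 0.94
['scene'] [ 0.5878  0.0733  0.3272 -0.0061] 0.24
['side', 'scene'] [0.5825 0.0692 0.3214 0.    ] 2.85
['side', 'scene'] [ 0.5827  0.0688  0.3217 -0.0013] 1.87
[-0.6 -0.2  0.2 -1.  -0.2  0.3  0.3  0.6  0.6  0.5  0.2  0.6 -0.5 -0.5
 -0.3 -0.3]
tab [0.5604 0.1356 0.1035] [array([225.6, 179.4]), array([292.2, 243.4])]
fast [0.5888 0.0502 0.108 ] [array([263. , 185.8]), array([281.4, 214.3])]
press [0.548  0.0366 0.079 ] [array([255.6, 207.4]), array([303.2, 224.9])]
wing [array([0.60571309, 0.04451069, 0.108     ]), array([0.57078346, 0.06843272, 0.108     ])] 0.0423360638687366 ang rel printer 2.219691229216799
stap [ 0.645 -0.091  0.04 ]
spool [0.721 0.089 0.013]
tape [0.4   0.108 0.024]
```

Request:
{"name": "send_rows", "arguments": {"steps": [[-0.2, [0.05, -0.055, 0], 0.15], [-0.2, [0.1, -0.11, 0], 0.3], [-0.2, [0.14, -0.155, 0], 0.45], [-0.2, [0.18, -0.2, 0], 0.6], [-0.2, [0.22, -0.25, 0], 0.75], [-0.2, [0.26, -0.3, 0], 0.9], [-0.2, [0.3, -0.345, 0], 1.0], [-0.2, [0.34, -0.39, 0], 1.15]], "squeeze": 20}}

```text
out of range
```

Run:
```python
from h import *
s=robot.read_state(); print(s["time"],s["ee_pos"],s["q"],R.from_quat(s["tool_rot"]).as_matrix()[:,2])
c=cam("wrist"); cv2.imwrite("pics/w1.png",c["color"])
for n,p in dict(tab=[.5604,.1356,.1035],fast=[.5888,.0502,.108]).items(): print(n,proj(c,p))
for l in ["bolt_tab","fastener_top","cover"]:
    print(l,[(round(d["conf"],2),(np.array(d["extent"])*[560,420,560,420]).round(1).tolist()) for d in models.recognise("wrist",l)[:2]])
```

```text
1.3 [0.16568399 0.57667306 0.21033287] [ 1.20559922e+00  1.30418695e-01  1.48818395e+00 -2.19854907e-05
  1.52301716e+00 -8.53966157e-02] [ 2.76162899e-01  9.61110843e-01 -2.89166950e-05]
tab [ 47.14633932 562.76410812]
fast [ -1.49981099 591.06930158]
bolt_tab []
fastener_top []
cover []
```

View pics/w1.png

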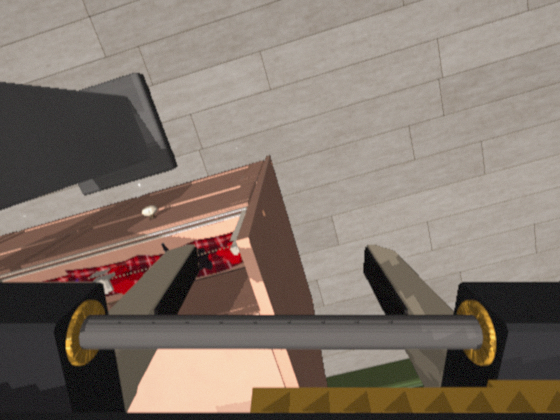

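Request:
{"name": "send_rows", "arguments": {"steps": [[-0.2, [0.05, -0.055, 0], 0.15], [-0.2, [0.1, -0.11, 0], 0.3], [-0.2, [0.14, -0.155, 0], 0.45], [-0.2, [0.18, -0.2, 0], 0.6], [-0.2, [0.22, -0.25, 0], 0.75], [-0.2, [0.26, -0.3, 0], 0.9], [-0.2, [0.3, -0.345, 0], 1.0], [-0.2, [0.34, -0.39, 0], 1.0]], "squeeze": 20}}

```text
time: 2.5
ee_pos: [0.4953, 0.1981, 0.2107]
tool_rot: [0.557, -0.435, -0.557, -0.436]
force: [-0.9, 0.6, 0.1]
finger_gap: 0.597
```

```bash
cat > look.py <<'E'
import sys
from h import *
s=robot.read_state(); print(s["time"],s["ee_pos"].round(4),s["q"].round(2),s["force"].round(1),s["finger_gap"]); z=R.from_quat(s["tool_rot"]).as_matrix()[:,2]; print("jaw deg",np.degrees(np.arctan2(z[1],z[0])))
c=cam("wrist"); cv2.imwrite(f"pics/{sys.argv[1]}.png",c["color"])
for n,p in dict(tab=[.5604,.1356,.1035],fast=[.5888,.0502,.108]).items(): print(n,proj(c,p))
for l in ["bolt_tab","fastener_top","cover"]:
    print(l,[(round(d["conf"],2),(np.array(d["extent"])*[560,420,560,420]).round(1).tolist()) for d in models.recognise("wrist",l)[:2]])
E
python3 look.py w2
```

```text
2.5 [0.4953 0.1981 0.2107] [ 0.28 -0.05  1.67  0.    1.52 -1.53] [-0.9  0.6  0.1] 0.5974368546242182
jaw deg 104.01179764831488
tab [200.86874536 253.10769971]
fast [104.97507772 261.78439457]
bolt_tab [(0.79, [196.6, 239.5, 37.3, 29.0]), (0.62, [116.6, 253.6, 49.5, 45.1])]
fastener_top [(0.9, [114.8, 253.6, 49.6, 47.0])]
cover [(0.75, [114.9, 237.9, 139.6, 101.1])]
```

View pics/w2.png

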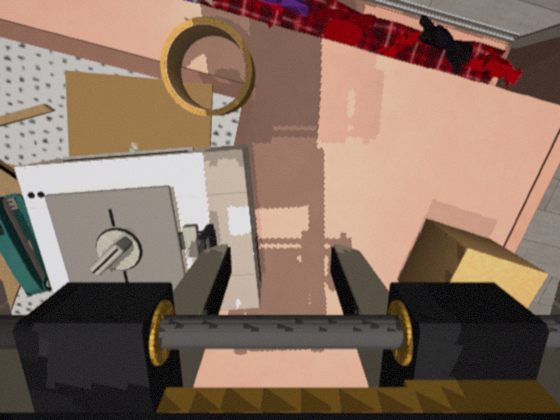

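Request:
{"name": "send_rows", "arguments": {"steps": [[-0.2, [0.0, -0.015, 0], 0.1], [-0.2, [0.0, -0.03, 0], 0.15], [-0.2, [0.0, -0.045, 0], 0.15], [-0.2, [0.0, -0.0625, 0], 0.15], [-0.2, [0.0, -0.0625, 0], 0.15], [-0.2, [0.0, -0.0625, 0], 0.15], [-0.2, [0.0, -0.0625, 0], 0.15], [-0.2, [0.0, -0.0625, 0], 0.15]]}}

```text
time: 3.7
ee_pos: [0.4945, 0.1366, 0.2101]
tool_rot: [-0.573, 0.414, 0.573, 0.414]
force: [0.1, -0.4, -1.6]
finger_gap: 0.598
```

```bash
python3 look.py w3
python3 - <<'E'
import cv2
a=cv2.imread("pics/w3.png")[130:330,100:400];cv2.imwrite("pics/w3z.png",cv2.resize(a,None,fx=2.6,fy=2.6,interpolation=2))
E
```

```text
3.7 [0.4945 0.1366 0.2101] [ 0.17 -0.11  1.73  0.    1.52 -1.72] [ 0.1 -0.4 -1.6] 0.598034132705135
jaw deg 108.31788333726718
tab [258.66892762 267.243586  ]
fast [163.25760542 269.5104024 ]
bolt_tab [(0.66, [248.6, 262.3, 36.2, 51.5])]
fastener_top [(0.78, [170.9, 260.1, 45.7, 43.6]), (0.74, [169.7, 255.5, 128.9, 110.0])]
cover [(0.84, [170.0, 255.9, 127.1, 110.5])]
```

View pics/w3z.png

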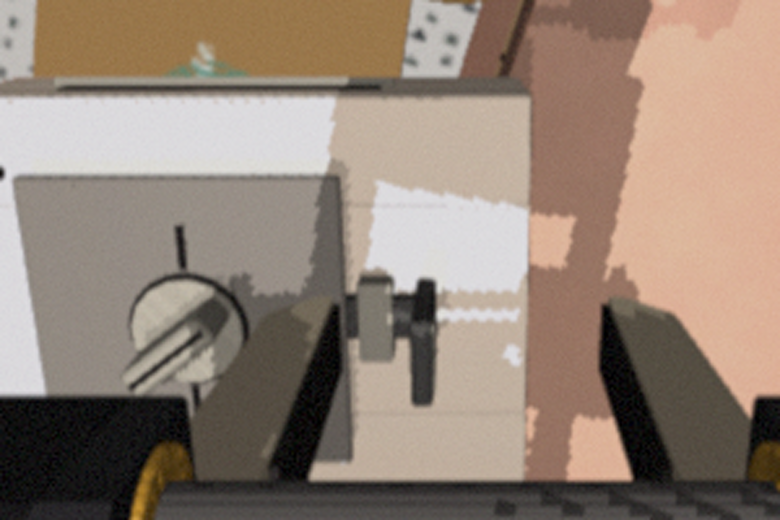

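Run:
```python
from h import *
c=cam("wrist")
print(px2z(c,262.7,269.2,.111), px2z(c,258,281,.111),px2z(c,266,281,.111))
A=px2z(c,150,278.8,.108);B=px2z(c,177.7,258.8,.108);print(A,B,(A+B)/2,np.degrees(np.arctan2(*(A-B)[1::-1])))
C=px2z(c,169,217,.079);D=px2z(c,175.6,284,.079);print("index",C,D,np.degrees(np.arctan2(*(D-C)[1::-1])))
```

```text
[0.55738516 0.13891296 0.111     ] [0.57054666 0.13838173 0.111     ] [0.56816586 0.14556968 0.111     ]
[0.60239212 0.04008752 0.108     ] [0.57367269 0.06042141 0.108     ] [0.58803241 0.05025446 0.108     ] -35.29919307303245
index [0.54815149 0.03651895 0.079     ] [0.61910639 0.05971787 0.079     ] 18.105307363795543
```

Request:
{"name": "send_rows", "arguments": {"steps": [[-0.2, [0.03, 0.001, 0], 0], [-0.2, [0.0655, 0.001, 0], 0], [-0.2, [0.0655, 0.001, -0.01], 0], [-0.2, [0.0655, 0.001, -0.03], 0], [-0.2, [0.0655, 0.001, -0.055], 0], [-0.2, [0.0655, 0.001, -0.08], 0], [-0.2, [0.0655, 0.001, -0.105], 0], [-0.2, [0.0655, 0.001, -0.105], 0]]}}

```text
time: 4.95
ee_pos: [0.5566, 0.1371, 0.1017]
tool_rot: [-0.571, 0.416, 0.575, 0.412]
force: [-0.2, -0.5, 0.0]
finger_gap: 0.603
```

Request:
{"name": "send_rows", "arguments": {"steps": [[0.2, [0, 0, 0], 0], [0.5, [0, 0, 0], 0], [1, [0, 0, 0], 0], [1, [0, 0, 0], 0], [1, [0, 0, 0], 0], [1, [0, 0, 0], 0], [1, [0, 0, 0], 0], [1, [0, 0, 0], 0]], "squeeze": 30}}

```text
time: 5.95
ee_pos: [0.5567, 0.1374, 0.1019]
tool_rot: [-0.571, 0.415, 0.575, 0.413]
force: [-1.2, 1.9, 2.0]
finger_gap: 0.065
```

```bash
python3 look.py w4;python3 - <<'E'
from h import *
c=cam("side");cv2.imwrite("pics/s4.png",cv2.resize(c["color"][130:320,150:430],None,fx=2.8,fy=2.8,interpolation=2))
E
```

```text
5.95 [0.5567 0.1374 0.1019] [ 0.15  0.14  1.68  0.    1.33 -1.74] [-1.2  1.9  2. ] 0.06476067052041583
jaw deg 108.32669346489507
tab [276.79816075 259.98411806]
fast [119.52015106 263.59371604]
bolt_tab [(0.77, [262.0, 253.5, 56.5, 79.3])]
fastener_top [(0.56, [133.8, 250.1, 78.8, 70.9])]
cover [(0.66, [129.9, 232.5, 207.5, 167.3])]
```

View pics/s4.png

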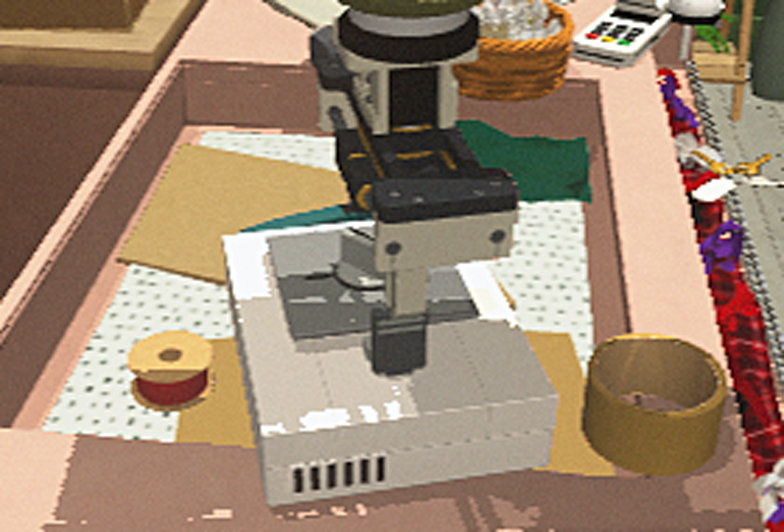

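View pics/w4.png

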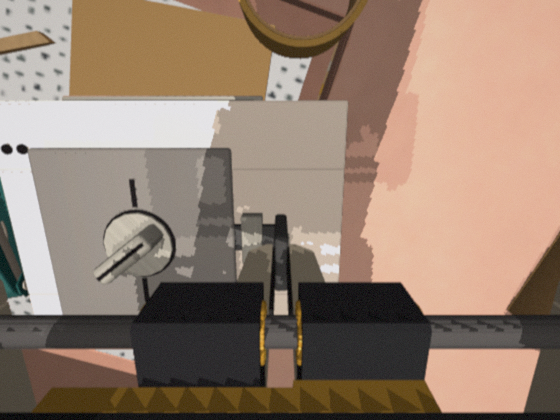

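Request:
{"name": "send_rows", "arguments": {"steps": [[1, [-0.002, 0.006, 0], 0], [1, [-0.004, 0.012, 0], 0], [1, [-0.006, 0.017, 0], 0], [1, [-0.007, 0.021, 0], 0], [1, [-0.008, 0.025, 0], 0], [1, [-0.009, 0.028, 0], 0], [1, [-0.009, 0.028, 0], 0], [1, [-0.009, 0.028, 0], 0]], "squeeze": 40}}

```text
time: 7.2
ee_pos: [0.5492, 0.1599, 0.1016]
tool_rot: [0.573, -0.418, -0.572, -0.411]
force: [8.3, -24.3, -2.0]
finger_gap: 0.062
```

```bash
python3 look.py w5
```

```text
7.2 [0.5492 0.1599 0.1016] [ 0.2   0.14  1.68 -0.01  1.33 -1.69] [  8.3 -24.3  -2. ] 0.06197040998436232
jaw deg 108.2095037400197
tab [236.30348838 260.10346287]
fast [ 78.87645394 263.38390167]
bolt_tab [(0.84, [257.8, 254.4, 62.7, 78.1])]
fastener_top [(0.97, [96.8, 249.3, 85.0, 72.4]), (0.26, [257.4, 253.3, 61.2, 79.5])]
cover [(0.92, [102.4, 232.3, 202.1, 168.1]), (0.73, [156.9, 208.7, 313.1, 221.1])]
```

View pics/w5.png

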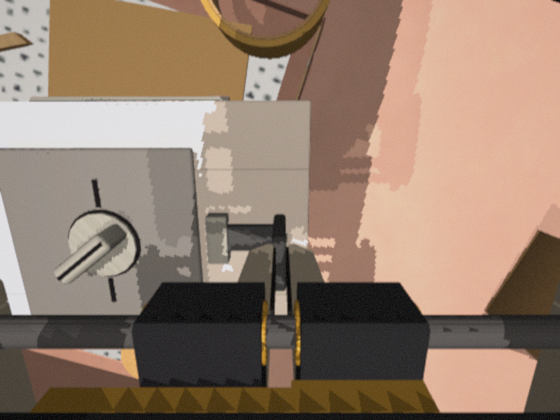

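Request:
{"name": "send_rows", "arguments": {"steps": [[0.5, [0, 0.001, 0], 0], [0, [0, 0.001, 0], 0], [-0.2, [0, 0.001, 0], 0], [-0.2, [0, 0.001, 0], 0], [-0.2, [0, 0.001, 0.02], 0], [-0.2, [0, 0.001, 0.05], 0], [-0.2, [0.01, -0.02, 0.07], -0.2], [-0.2, [0.03, -0.06, 0.07], -0.5]]}}

```text
time: 8.4
ee_pos: [0.5812, 0.101, 0.1763]
tool_rot: [0.515, -0.488, -0.512, -0.484]
force: [0.1, -0.7, -0.2]
finger_gap: 0.603
```

```bash
python3 look.py w6
```

```text
8.4 [0.5812 0.101  0.1763] [ 0.09  0.12  1.56 -0.01  1.46 -1.54] [ 0.1 -0.7 -0.2] 0.6028952298726271
jaw deg 93.11545596642051
tab [327.74757391 193.31095341]
fast [218.13596508 223.41953526]
bolt_tab [(0.65, [338.9, 183.5, 61.6, 50.7])]
fastener_top [(0.75, [265.7, 300.3, 48.9, 30.8]), (0.73, [292.8, 25.3, 97.5, 50.6])]
cover [(0.62, [226.0, 216.5, 48.6, 50.1]), (0.61, [220.0, 203.1, 173.5, 157.0])]
```

View pics/w6.png

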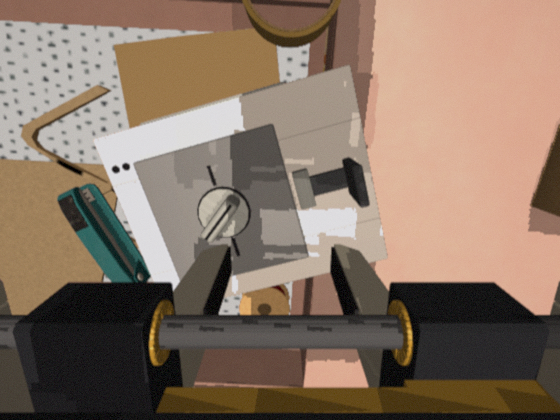

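Request:
{"name": "send_rows", "arguments": {"steps": [[-0.2, [0, -0.02, 0], -0.3], [-0.2, [0.003, -0.04, 0], -0.6], [-0.2, [0.007, -0.051, 0], -0.9], [-0.2, [0.007, -0.051, 0], -1], [-0.2, [0.007, -0.051, 0], -1], [-0.2, [0.007, -0.051, 0], -1], [-0.2, [0.007, -0.051, 0], -1], [-0.2, [0.007, -0.051, 0], -1]]}}

```text
time: 9.6
ee_pos: [0.5866, 0.0488, 0.1728]
tool_rot: [-0.37, 0.605, 0.371, 0.599]
force: [-0.2, 0.2, 0.0]
finger_gap: 0.6
```

Request:
{"name": "send_rows", "arguments": {"steps": [[-0.2, [0, 0, 0], -0.28], [-0.2, [0, 0, 0], -0.28], [-0.2, [0, 0, 0], -0.28], [-0.2, [0, 0, -0.01], -0.28], [-0.2, [0, 0, -0.025], -0.28], [-0.2, [0, 0, -0.04], -0.28], [-0.2, [0, 0, -0.05], -0.28], [-0.2, [0, 0, -0.05], -0.28]]}}

```text
time: 10.6
ee_pos: [0.5856, 0.0488, 0.1212]
tool_rot: [-0.325, 0.632, 0.327, 0.624]
force: [0.1, 0.6, -0.3]
finger_gap: 0.596
```

```bash
python3 look.py w7;python3 - <<'E'
from h import *
c=cam("side");cv2.imwrite("pics/s7.png",cv2.resize(c["color"][130:320,150:430],None,fx=2.8,fy=2.8,interpolation=2))
E
```

```text
10.6 [0.5856 0.0488 0.1212] [-0.    0.17  1.61 -0.    1.37 -0.96] [ 0.1  0.6 -0.3] 0.5964487317410533
jaw deg 54.84399202342405
tab [380.38108455 127.89624351]
fast [287.33473854 246.72854573]
bolt_tab [(0.81, [392.0, 105.8, 93.2, 84.3])]
fastener_top [(0.6, [287.5, 237.0, 60.8, 67.9]), (0.18, [403.5, 274.5, 41.6, 29.8])]
cover [(0.74, [288.3, 212.9, 235.9, 207.9])]
```

View pics/s7.png

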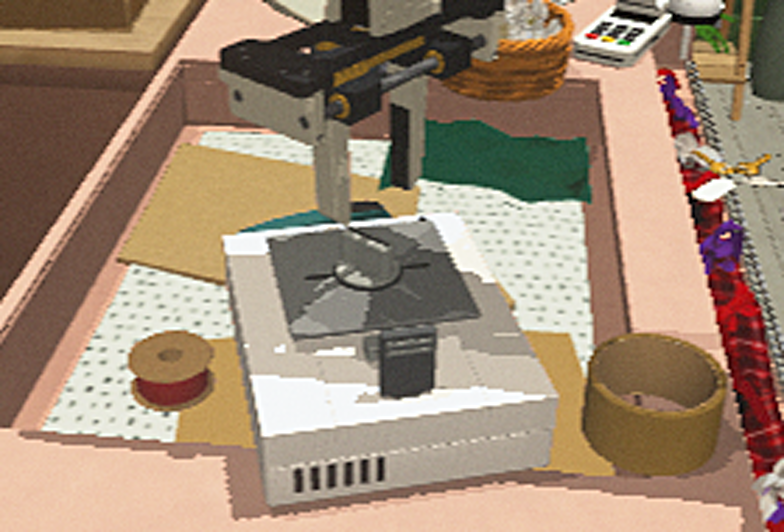

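View pics/w7.png

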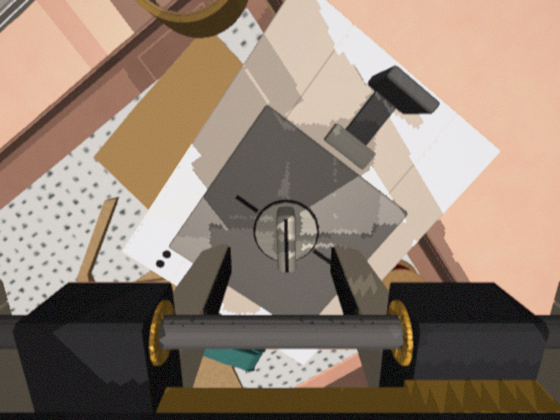

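Request:
{"name": "send_rows", "arguments": {"steps": [[-0.2, [0.003, 0.001, -0.006], 0], [-0.2, [0.003, 0.001, -0.012], 0], [-0.2, [0.003, 0.001, -0.014], 0], [0.3, [0.003, 0.001, -0.014], 0], [1, [0.003, 0.001, -0.014], 0], [1, [0.003, 0.001, -0.014], 0], [1, [0.003, 0.001, -0.014], 0], [1, [0.003, 0.001, -0.014], 0]], "squeeze": 20}}

```text
time: 11.85
ee_pos: [0.5902, 0.0498, 0.1097]
tool_rot: [-0.325, 0.63, 0.326, 0.625]
force: [-0.7, -0.5, -0.8]
finger_gap: 0.109
```

Request:
{"name": "send_rows", "arguments": {"steps": [[1, [0, 0, 0], 0.1], [1, [0, 0, 0], 0.25], [1, [0, 0, 0], 0.4], [1, [0, 0, 0], 0.55], [1, [0, 0, 0], 0.7], [1, [0, 0, 0], 0.85], [1, [0, 0, 0], 1], [1, [0, 0, 0], 1]], "squeeze": 30}}

```text
time: 12.85
ee_pos: [0.5902, 0.0499, 0.1098]
tool_rot: [-0.477, 0.525, 0.477, 0.52]
force: [-0.0, -0.2, -0.1]
finger_gap: 0.004
```

```bash
python3 look.py w8
```

```text
12.85 [0.5902 0.0499 0.1098] [ 0.    0.18  1.62 -0.01  1.35 -1.48] [-0.  -0.2 -0.1] 0.0038057452741270745
jaw deg 84.81177075793887
tab [426.76211527 189.31592385]
fast [282.67281266 250.1749245 ]
bolt_tab [(0.63, [438.1, 170.1, 101.6, 66.4])]
fastener_top [(0.89, [284.1, 226.5, 68.0, 47.2])]
cover [(0.97, [277.1, 210.7, 239.9, 202.6])]
```

View pics/w8.png

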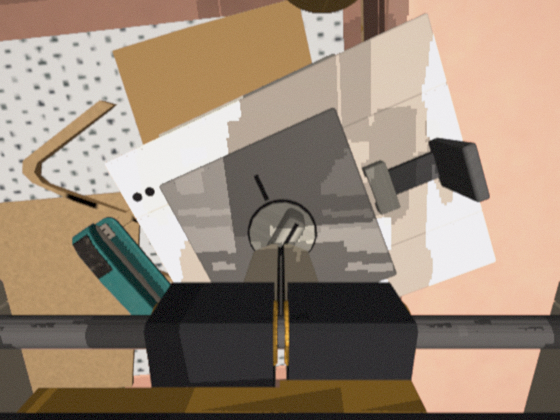

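Run:
```python
from h import *
c=cam("wrist")
for p in ([.588,.0502,.083],[.588,.0502,.079],[.588,.0502,.108],[.5902,.0499,.091],[.5902,.0499,.1098]): print(p,proj(c,p).round(1))
a=c["color"][150:320,180:420];cv2.imwrite("pics/w9z.png",cv2.resize(a,None,fx=3.3,fy=3.3,interpolation=2))
c=cam("side");cv2.imwrite("pics/s9.png",cv2.resize(c["color"][150:290,200:400],None,fx=4,fy=4,interpolation=2))
for p in ([.588,.0502,.083],[.588,.0502,.108],[.5902,.0499,.091]): print(p,((proj(c,p)-[200,150])*4).round(1))
```

```text
[0.588, 0.0502, 0.083] [282.6 234. ]
[0.588, 0.0502, 0.079] [282.6 231.9]
[0.588, 0.0502, 0.108] [282.6 249. ]
[0.5902, 0.0499, 0.091] [282.4 241.6]
[0.5902, 0.0499, 0.1098] [282.4 253.7]
[0.588, 0.0502, 0.083] [327.  302.3]
[0.588, 0.0502, 0.108] [327.2 257.3]
[0.5902, 0.0499, 0.091] [322.5 287.4]
```

View pics/w9z.png

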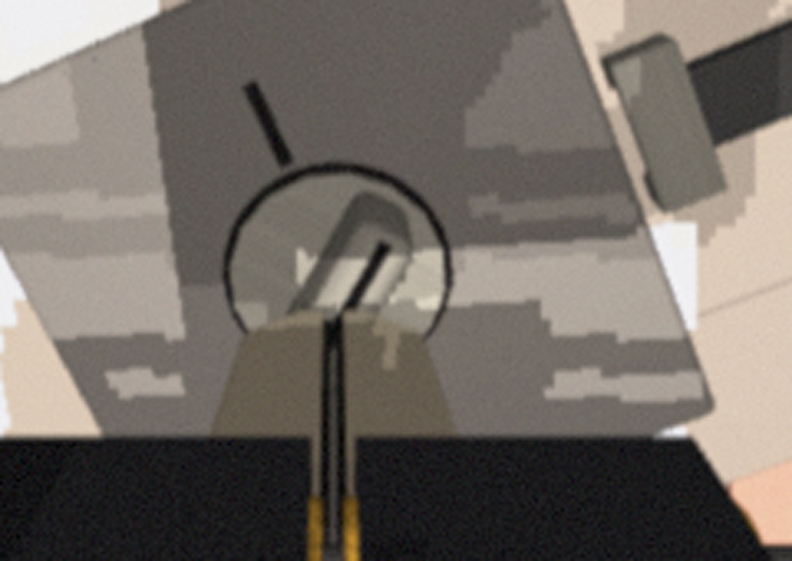

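View pics/s9.png

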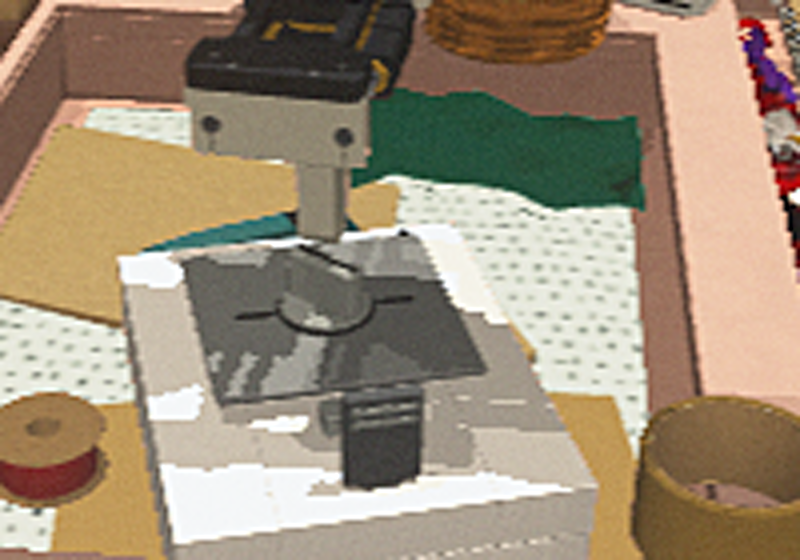

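Run:
```python
from h import *
c=vision.read_camera("wrist"); T=np.array(c["T_tool_cam"]); print(T.round(4).tolist())
def pt(p):
    q=T[:3,:3].T@(np.array(p)-T[:3,3]); return (c["fx"]*q[0]/q[2]+c["cx"],c["fy"]*q[1]/q[2]+c["cy"])
for x in (-.02,-.01,0,.01,.019):
  print(x,[np.round(pt([x,y,z]),1).tolist() for z in (0.0,.0275) for y in (-.0075,.0075)])
s=robot.read_state(); print(s["time"],s["ee_pos"],s["finger_gap"],R.from_quat(s["tool_rot"]).as_matrix().round(3).tolist())
```

```text
[[0.0005, -0.283, 0.9591, -0.1747], [0.0001, -0.9591, -0.283, 0.0794], [1.0, 0.0003, -0.0004, -0.001], [0.0, 0.0, 0.0, 1.0]]
-0.02 [[282.4, 282.1], [282.5, 256.4], [333.8, 282.1], [335.2, 256.4]]
-0.01 [[282.4, 273.2], [282.4, 248.7], [331.0, 273.2], [332.2, 248.7]]
0 [[282.3, 265.2], [282.3, 241.7], [328.5, 265.2], [329.6, 241.7]]
0.01 [[282.2, 257.9], [282.2, 235.5], [326.2, 258.0], [327.2, 235.5]]
0.019 [[282.1, 252.0], [282.2, 230.3], [324.4, 252.0], [325.3, 230.3]]
13.2 [0.5901662  0.04984367 0.10975825] 0.001717668572310087 [[-0.005, -0.996, 0.091], [-0.005, 0.091, 0.996], [-1.0, 0.005, -0.006]]
```

Request:
{"name": "send_rows", "arguments": {"steps": [[0.5, [0, 0, 0.01], 0], [0, [0, 0, 0.01], -0.2], [-0.2, [-0.002, 0, 0.01], -0.5], [-0.2, [-0.002, 0, 0.01], -0.8], [-0.2, [-0.002, 0, 0.01], -1], [-0.2, [-0.002, 0, 0], -1], [-0.2, [-0.002, 0, -0.01], -1], [-0.2, [-0.002, 0, -0.01], -1]]}}

```text
time: 14.2
ee_pos: [0.587, 0.0498, 0.098]
tool_rot: [-0.325, 0.631, 0.327, 0.624]
force: [-0.4, 0.5, -0.5]
finger_gap: 0.598
```

Request:
{"name": "send_rows", "arguments": {"steps": [[-0.2, [0, 0, -0.003], 0], [-0.2, [0, 0, -0.006], 0], [-0.2, [0, 0, -0.009], 0], [-0.2, [0, 0, -0.011], 0], [-0.2, [0, 0, -0.011], 0], [-0.2, [0, 0, -0.011], 0], [-0.2, [0, 0, -0.011], 0], [-0.2, [0, 0, -0.011], 0]]}}

```text
time: 15.2
ee_pos: [0.5871, 0.0498, 0.0871]
tool_rot: [-0.325, 0.631, 0.327, 0.624]
force: [0.7, 0.4, -0.2]
finger_gap: 0.6
```

```bash
python3 look.py w10;python3 - <<'E'
from h import *
c=cam("side");cv2.imwrite("pics/s10.png",cv2.resize(c["color"][150:290,200:400],None,fx=4,fy=4,interpolation=2))
E
```

```text
15.2 [0.5871 0.0498 0.0871] [-0.    0.2   1.64 -0.    1.31 -0.96] [ 0.7  0.4 -0.2] 0.6002080235691865
jaw deg 54.88694017977491
tab [397.75607855 129.36406385]
fast [284.94164824 270.98777465]
bolt_tab [(0.81, [413.4, 100.5, 116.2, 97.7])]
fastener_top [(0.97, [285.8, 259.7, 72.0, 86.0])]
cover [(0.95, [287.1, 235.8, 276.3, 262.5])]
```

View pics/w10.png

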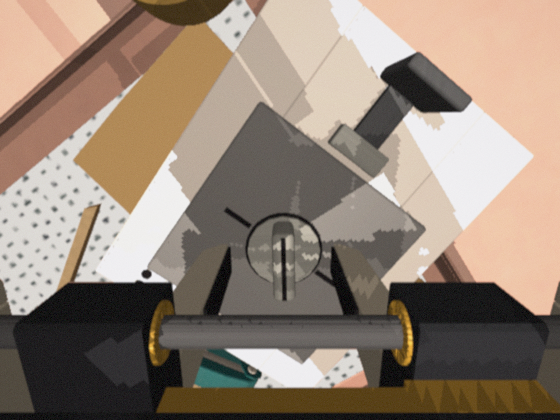

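View pics/s10.png

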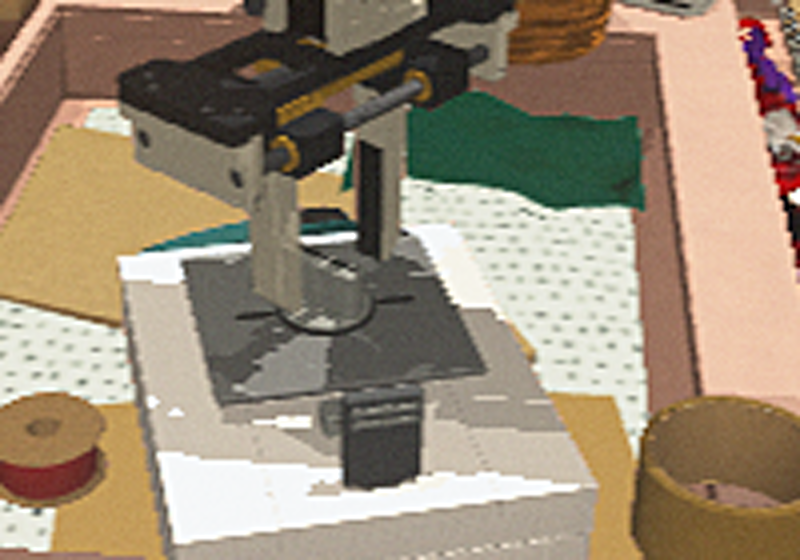

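Request:
{"name": "send_rows", "arguments": {"steps": [[-0.2, [0.001, 0, -0.003], 0], [-0.2, [0.001, 0, -0.005], 0], [0.2, [0.001, 0, -0.005], 0], [0.6, [0.001, 0, -0.005], 0], [1, [0.001, 0, -0.005], 0], [1, [0.001, 0, -0.005], 0], [1, [0.001, 0, -0.005], 0], [1, [0.001, 0, -0.005], 0]], "squeeze": 25}}

```text
time: 16.45
ee_pos: [0.5886, 0.0506, 0.0822]
tool_rot: [-0.325, 0.63, 0.327, 0.625]
force: [3.8, 4.3, -2.6]
finger_gap: 0.126
```

Request:
{"name": "send_rows", "arguments": {"steps": [[1, [0, 0, 0], 0.1], [1, [0, 0, 0], 0.25], [1, [0, 0, 0], 0.4], [1, [0, 0, 0], 0.55], [1, [0, 0, 0], 0.7], [1, [0, 0, 0], 0.85], [1, [0, 0, 0], 1], [1, [0, 0, 0], 1]]}}

```text
time: 17.45
ee_pos: [0.5887, 0.0506, 0.0822]
tool_rot: [-0.477, 0.525, 0.477, 0.519]
force: [0.9, 1.4, -2.2]
finger_gap: 0.13
```

```bash
python3 look.py w11
```

```text
17.45 [0.5887 0.0506 0.0822] [ 0.    0.21  1.64 -0.01  1.3  -1.48] [ 0.9  1.4 -2.2] 0.12965366409136614
jaw deg 84.87679989712773
tab [449.21918387 204.93805016]
fast [281.55552267 274.6533398 ]
bolt_tab [(0.87, [461.4, 181.8, 122.2, 76.8])]
fastener_top [(0.91, [282.4, 260.9, 75.2, 83.9])]
cover [(0.58, [273.3, 212.7, 260.9, 204.5])]
```

View pics/w11.png

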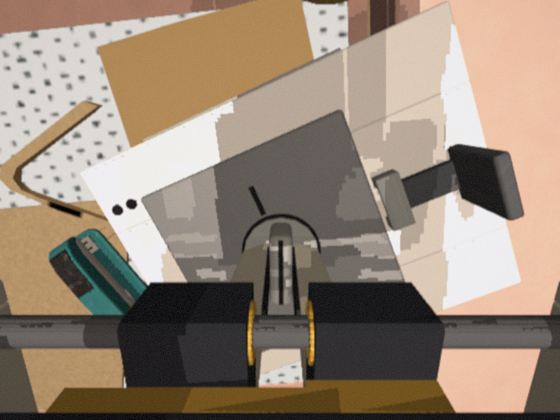

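The wing now turns with the fingers: the slot at (281, 270) is upright in the picture. Remaining turn is about 23.5°.

Request:
{"name": "send_rows", "arguments": {"steps": [[1, [0, 0, 0], 0.15], [1, [0, 0, 0], 0.3], [1, [0, 0, 0], 0.45], [1, [0, 0, 0], 0.6], [1, [0, 0, 0], 0.78], [1, [0, 0, 0], 0.78], [1, [0, 0, 0], 0.78], [1, [0, 0, 0], 0.78]]}}

```text
time: 18.65
ee_pos: [0.5887, 0.0505, 0.0822]
tool_rot: [0.573, -0.418, -0.572, -0.412]
force: [2.9, 0.1, -1.7]
finger_gap: 0.129
```

```bash
python3 look.py w12
```

```text
18.65 [0.5887 0.0505 0.0822] [ 0.    0.21  1.64 -0.01  1.3  -1.88] [ 2.9  0.1 -1.7] 0.1287750542868214
jaw deg 108.14610169681526
tab [453.11059552 270.84412407]
fast [280.94310807 275.06043605]
bolt_tab [(0.89, [467.8, 261.2, 115.0, 85.0])]
fastener_top [(0.83, [282.1, 263.3, 74.4, 85.0])]
cover [(0.82, [281.8, 232.6, 224.9, 168.7])]
```

View pics/w12.png

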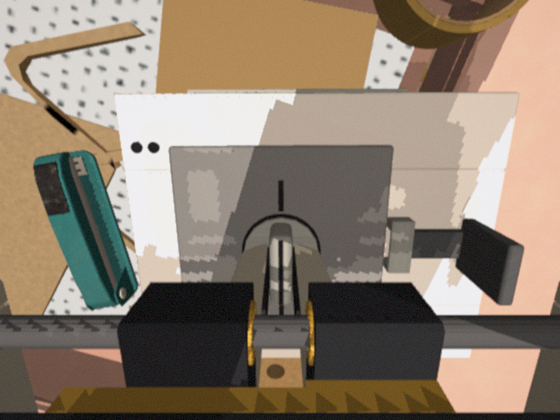

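Request:
{"name": "send_rows", "arguments": {"steps": [[0.6, [0, 0, 0], 0], [0.3, [0, 0, 0], 0], [0.2, [0, 0, 0], 0], [0.2, [0, 0, 0.015], 0], [0.2, [0, 0, 0.035], 0], [0.5, [-0.01, -0.003, 0.035], 0], [1, [-0.03, -0.01, 0.035], 0], [1, [-0.041, -0.0135, 0.035], 0]]}}

```text
time: 19.85
ee_pos: [0.5465, 0.0367, 0.1171]
tool_rot: [0.573, -0.418, -0.572, -0.412]
force: [-0.3, -0.3, -1.2]
finger_gap: 0.127
```

Request:
{"name": "send_rows", "arguments": {"steps": [[1, [0, 0, 0], 0], [1, [0, 0, 0], 0], [1, [0, 0, 0], 0], [1, [0, 0, 0], 0], [1, [0, 0, -0.01], 0], [1, [0, 0, -0.02], 0], [1, [0, 0, -0.025], 0], [1, [0, 0, -0.025], 0]]}}

```text
time: 20.85
ee_pos: [0.5459, 0.0367, 0.0912]
tool_rot: [-0.573, 0.418, 0.573, 0.411]
force: [0.5, 0.3, -0.6]
finger_gap: 0.002
```

```bash
python3 look.py w13;python3 - <<'E'
from h import *
c=cam("side");cv2.imwrite("pics/s13.png",cv2.resize(c["color"][150:290,200:400],None,fx=4,fy=4,interpolation=2))
E
```

```text
20.85 [0.5459 0.0367 0.0912] [-0.02  0.08  1.76 -0.01  1.3  -1.91] [ 0.5  0.3 -0.6] 0.0015357309974330484
jaw deg 108.18689632840984
tab [433.63989689 333.21448884]
fast [280.59820206 338.12840517]
bolt_tab [(0.77, [445.7, 321.0, 95.2, 88.1]), (0.56, [280.0, 299.4, 200.2, 165.6])]
fastener_top [(0.42, [281.2, 334.9, 8.9, 58.7]), (0.24, [313.1, 279.9, 362.4, 239.7])]
cover [(0.72, [279.2, 303.0, 200.5, 165.7])]
```

View pics/w13.png

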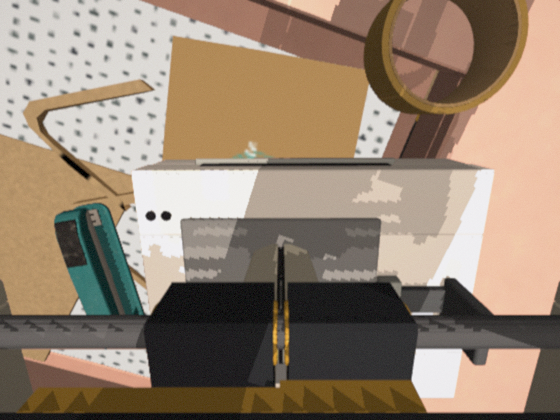

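View pics/s13.png

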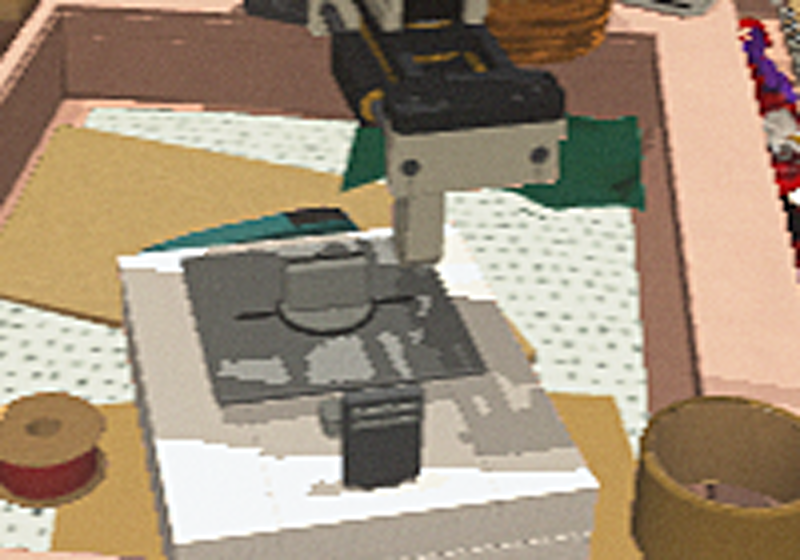

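Request:
{"name": "send_rows", "arguments": {"steps": [[1, [0.001, 0, -0.006], 0], [1, [0.001, 0, -0.012], 0], [1, [0.001, 0, -0.018], 0], [1, [0.001, 0, -0.022], 0], [1, [0.001, 0, -0.025], 0], [1, [0.001, 0, -0.025], 0], [1, [0.001, 0, -0.025], 0], [1, [0.001, 0, -0.025], 0]]}}

```text
time: 22.1
ee_pos: [0.5479, 0.0367, 0.0678]
tool_rot: [0.573, -0.418, -0.572, -0.412]
force: [-3.2, 0.0, 4.6]
finger_gap: 0.007
```

Request:
{"name": "send_rows", "arguments": {"steps": [[1, [0, 0, -0.003], 0], [1, [0, 0, -0.005], 0], [1, [0, 0, -0.007], 0], [1, [0, 0, -0.009], 0], [1, [0, 0, -0.011], 0], [1, [0, 0, -0.011], 0], [1, [0, 0, -0.011], 0], [1, [0, 0, -0.011], 0]]}}

```text
time: 23.1
ee_pos: [0.5484, 0.0367, 0.0605]
tool_rot: [0.574, -0.417, -0.572, -0.412]
force: [-19.6, -0.0, 34.2]
finger_gap: 0.006
```

Request:
{"name": "send_rows", "arguments": {"steps": [[1, [0, 0, -0.0025], 0], [1, [0, 0, -0.0025], 0], [1, [0, 0, -0.0025], 0], [1, [0, 0, -0.0025], 0], [1, [0, 0, -0.0025], 0], [1, [0, 0, -0.0025], 0], [1, [0, 0, -0.0025], 0], [1, [0, 0, -0.0025], 0]]}}

```text
time: 24.1
ee_pos: [0.5483, 0.0367, 0.0606]
tool_rot: [0.574, -0.417, -0.572, -0.412]
force: [-16.7, -0.1, 26.3]
finger_gap: 0.005
```

```bash
python3 look.py w14;python3 - <<'E'
from h import *
c=cam("side");cv2.imwrite("pics/s14.png",cv2.resize(c["color"][150:290,200:400],None,fx=4,fy=4,interpolation=2))
E
```

```text
24.1 [0.5483 0.0367 0.0606] [-0.02  0.12  1.78 -0.01  1.24 -1.91] [-16.7  -0.1  26.3] 0.005411431989484007
jaw deg 108.20740951935468
tab [463.36671331 369.41906907]
fast [281.67427488 375.89067042]
bolt_tab [(0.81, [479.8, 355.6, 120.2, 110.4])]
fastener_top [(0.76, [283.0, 347.6, 9.5, 79.4]), (0.17, [282.9, 307.6, 219.5, 157.4])]
cover []
```

View pics/s14.png

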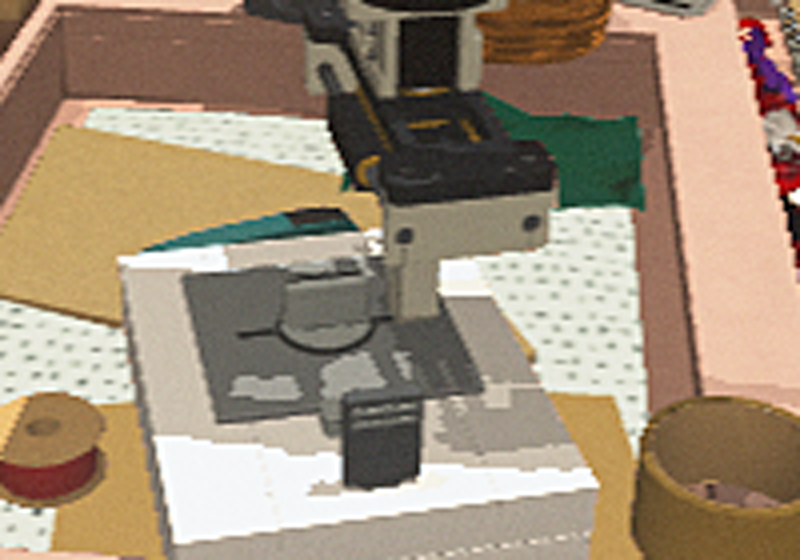

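View pics/w14.png

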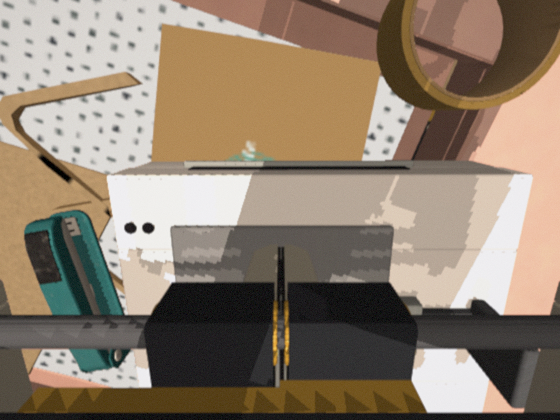

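Run:
```python
from h import *
print(robot.hand_in()); s=robot.read_state(); print(s["time"],s["ee_pos"],s["force"])
```

```text
the job is handed in; nothing more can be done
None
the job is handed in; nothing more can be done
```

I pulled the stop bolt out, turned the fastener into line, and handed the job in at about 24 s with the closed fingers still pressing the panel down at the press spot.

**What the last checks showed:**
- **Bolt:** the tool moved about 24 mm, then met about 26 N of resistance at the stop. Later pictures show the tab still out.
- **Fastener:** I turned it about 53° anticlockwise. Its slot lined up with the index line in the wrist picture, and it still looks aligned in the final views.
- **Panel:** it looks flat in the side view. The fingers were pressing with about 26 N straight down. There was also a sideways force of about 17 N, which I put down to friction.
- **Neighbours:** the stapler, spool and tape roll look unmoved. I judged this by eye only.

**What disagreed or failed:**
- **Fingertips:** they seem to end about 8 mm behind the reported TCP, not 19 mm ahead of it. The first grip on the fastener therefore closed above the wing. I reopened, went lower, and the second grip held.
- **Refused move:** one move call was refused because its turn was outside the allowed range.
- **No verdict:** the hand-in reported none, and the state gave no joint readings for the bolt, fastener or panel. The results above come from pictures, forces and tool positions.

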